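Push the label plate out over the end of the riveting ledge

ROBOT

A 7-joint arm with a two-finger parallel gripper is mounted at the origin on a cart in front of the work surface, level with it; the furniture and walls round the work are solid. World frame = base frame: x ahead of the robot, y to its left, z up, the work surface at z = 0. Lengths are in m, angles in rad, forces in N, time in s.
With the tool pointing down it reaches from about 0.4 to 0.9 m from the base axis. Payload 5.6 kg.
Tool frame: the origin (TCP) lies at the very end of the fingers, on their centre line; the grasp point (between the pads) lies 19 mm behind it (bot.pinch_z is the distance from the TCP to the grasp point, in m); z points along the fingers, y is the line along which they close (so a half turn about z gives the same grasp; the last joint's range is limited). The gripper opens to 92 mm and grips with 3 to 60 N. Pads are 20 mm wide; open, the fingers measure 128 mm over their backs; the gripper's body (75 mm by 189 mm) begins 69 mm behind the grasp point.
Start: joints at [-1.179, 0.468, -0.012, 1.603, 0.006, 1.071, -0.056], TCP at [0.274, 0.59, 0.215] pointing down, gripper open.
Joint ranges: [-2.53, 2.53], [-0.31, 2.02], [-1.57, 1.55], [0.28, 2.44], [-1.29, 4.43], [0.15, 1.84], [-2.92, 2.92]. Speed limits (rad/s): [2.57, 2.57, 3.14, 3.14, 3.14, 3.14, 3.14].

INTERFACE

Orientations are given as a unit quaternion [w, x, y, z].
In Python, from bench import bot gives the robot as it stands. The module is installed in compiled form; this text tells all that it offers.
- The arm moves only by the tool step_arm, never from a script. Its arguments are lists of equal length, an entry for each row: "slide": the shift along the world's x, y, z in units of 40 mm (1.0 is 40 mm), a list of three; "delta_rot": the turn, a rotation vector about the world's x, y, z in units of 5 degrees (1.0 is 5 degrees), a list of three; "grip": the opening in per cent of the stroke, from 0 (shut) to 100 (fully open). A call has 1 to 5 rows; each row is the pose to reach, as a shift and turn from the pose commanded when the call began; what a row does not reach only later rows make up. A row lasts 1/12 s, in which the tool goes at most 41.7 mm and 7.16 degrees, less where a joint would pass 70% of its speed; a pose out of reach is approached as far as the arm can. A call with a gripper value outside its range is refused whole. The fingers move at their own pace and stop on an object; "newtons" is the grip in N (left out, the last holds). Time passes only in rows, so rows that repeat a pose let the fingers close. It gives the time, the measured TCP pose, the force, the opening and the grip force at its end, in the units of the state.
- bot.state(): the state, without advancing time (a new reading comes with each control period).
- bot.read_camera(name): name is "scene" or "top" or "wrist"; returns (picture, depth): 384x512x3 uint8, red, green, blue; 384x512 float32, m along the optical axis (not along the pixel's ray), 0 where there is no reading.
- bot.get_calibration(name): a dict with "K" (3x3 intrinsics, pixels), "rvec" (rotation vector, rad) and "tvec" (3), from world to camera coordinates, as OpenCV has them; the wrist camera has in their place "tool_from_camera" (4x4, takes a point from camera to tool coordinates, whose origin is the TCP and whose axes are the flange's). Camera axes: x right, y down, z forward; pixel columns grow to the right and rows downward; lengths in m; the calibration is good to about 2 mm. The wrist camera is an equidistant fisheye: a pixel r from the principal point sees the ray r / f radians off the axis. A picture is of the moment at which its call begins: read the wrist's pose just before it. get_calibration takes no time and is no camera call.
- bot.hand_in(): hands the job in; it is judged then, once.
The state is a dict: "time": time; "joints": joint angles; "qd": joint speeds; "tau": joint torques, N m; "eef_pos": TCP position; "tcp_rot": TCP orientation; "wrist_force": force on the tool from outside, world axes, zero at the start; "wrist_torque": the same for the moment, N m; "grip_width": finger opening in m; "grip_force": force on a finger pad.
Only numpy, scipy, OpenCV 4.12 (cv2) and the standard library are available. Lean on these libraries where they do the work, as an engineer would, in place of code of your own. Each camera call takes 0.05 s, during which the arm holds its last target. There are 200 camera calls.

TASK

A flat metal label plate lies askew on the front of the raised ledge, its two holes towards the ledge's left end. With the fingertips, push the plate flush against the fence along its far side and push it along to the left, until both holes are completely clear past the left end of the ledge so that rivets can go in from below, but with more than half of the plate's length still lying on the ledge. Only push it: never lift, tip or carry it, leave the three loose parts behind the fence where they are, and finish with the hand clear.

Things in the scene. Friction and masses are not known exactly. Their poses are not given: they have to be found in the camera images.
- ledge: fixed steel stand on four legs; flat dark top 50 mm above the bench, 300 mm long (y = -150 to +150 mm), x = -55 to +120 mm; origin on the bench, under the middle of its working front. y runs along it to its left end, z up, x away from the robot (yaw up to 0.35 rad). A fence 12 mm thick, 22 mm high runs the whole length, near face at x = +43 mm; before it only the plate lies
- ledge_end (a point): point on the ledge's top, middle of the edge at its left end (ledge frame 0, 150, 50 mm); axes as the ledge's
- fence (a point): point at the foot of the fence's near face, half-way along (ledge frame 43, 0, 50 mm); axes as the ledge's
- plate: loose flat aluminium plate 60 (x) x 120 (y) x 6 mm, 0.08 to 0.17 kg, flat on the ledge; origin at the centre of its underside; y along it to the end with two 10 mm through holes (x = -16 and +16, y = +38 mm). Starts up to 0.15 rad askew, its middle 12 to 21 mm off the fence, 35 mm or more of free ledge behind its rear end; slides with ordinary friction, stays where left
- plate_front (a point): middle of the plate's leading (holed, left) edge, on its underside; axes as the plate's
- plate_far_front (a point): plate's corner nearest the fence at the leading end (plate frame 30, 60, 0 mm); axes as the plate's
- plate_far_rear (a point): plate's corner nearest the fence at the rear end (plate frame 30, -60, 0 mm); axes as the plate's
- v_block: bystander: loose grey V block 36x48x34 mm, on the ledge's rear strip behind the fence (the three change places); origin at the centre of its underside
- fork_block: bystander: loose light-metal block with a round dark hole, 36x50x46 mm, on the ledge's rear strip behind the fence (the three change places); origin at the centre of its underside
- flange_bush: bystander: loose flanged bush, 54 mm diameter, 21 mm high, on the ledge's rear strip behind the fence (the three change places); origin at the centre of its underside

How it is judged:
At the end, for the whole second after the job is handed in: The plate lies still and flat on the ledge, both its far corners within 4 mm of the fence's near face, its leading edge 27 to 60 mm past the left end of the ledge (both holes clear, more than half of the plate still on the ledge) (y of plate_front in the frame of ledge_end between 0.027 and 0.06 m and x of each of plate_far_front, plate_far_rear in the frame of fence above -0.004 m and z of plate_front in the frame of ledge_end between -0.003 and 0.003 m and angle between plate's own z axis and vertical below 0.04 rad and linear speed of plate below 0.01 m/s); the robot touches nothing.
It fails at once if the plate is lifted more than 8 mm off the ledge (z of plate in the frame of ledge_end above 0.008 m).
It fails at once if the plate is tipped by more than 0.12 rad (angle between plate's own z axis and vertical above 0.12 rad).
It fails at once if the V block is shifted by more than 10 mm (distance of v_block from where it was at the start of the episode above 0.01 m).
It fails at once if the block with the hole is shifted by more than 10 mm (distance of fork_block from where it was at the start of the episode above 0.01 m).
It fails at once if the flanged bush is shifted by more than 10 mm (distance of flange_bush from where it was at the start of the episode above 0.01 m).
It also fails if it takes over 51 s, if anything falls off the work surface, if the arm or the gripper's body presses on something with over 40 N, if the wrist force passes 120 N, or if a joint passes its speed limit or range.

## Working session

There is one attempt and no reset: what is moved stays moved. The work goes in short steps, Python scripts to look and compute and a tool call to move; the robot and the scene stay as the last step left them, time stands still between calls to the robot, and variables do not carry over. Pictures are saved under pics/ and viewed, at most 10 in all, crops included, and the job is handed in when it is done.

Besides the shell and the picture viewer there is one more tool, called after "Call:" as name(argument=value, ...) on one line, values as JSON. step_arm: Moves the arm, as the interface text tells. Its arguments: {"type":"object","properties":{"slide":{"type":"array"},"delta_rot":{"type":"array"},"grip":{"type":"array"},"newtons":{"type":"number"}},"required":["slide","delta_rot","grip"]}

```bash
mkdir -p pics
cat > h.py <<'E'
import numpy as np, cv2
from bench import bot
def snap(n,f):
    p,d=bot.read_camera(n); cv2.imwrite('pics/'+f+'.png',p[:,:,::-1]); np.save('pics/'+f+'.npy',d); return p,d
def px2w(n,uv,d=None,z=None):
    c=bot.get_calibration(n); R=cv2.Rodrigues(np.array(c['rvec'],float))[0]; t=np.array(c['tvec'],float).ravel(); K=np.array(c['K'])
    r=R.T@np.linalg.inv(K)@np.array([uv[0],uv[1],1.]); o=-R.T@t
    s=d if d is not None else (z-o[2])/r[2]
    return o+s*r
E
python3 - <<'E'
from h import *
for n in('top','scene'): snap(n,n+'0')
s=bot.state(); print(s['time'],s['eef_pos'],s['tcp_rot'],s['wrist_force'],s['grip_width'])
E
```

```text
0.1 [0.27364815 0.58903238 0.21374773] [-1.07618847e-04  2.15734849e-01  9.76451666e-01 -7.79105453e-04] [0.47905028 0.93301826 0.50631134] 0.09195410554136446
```

View pics/top0.png

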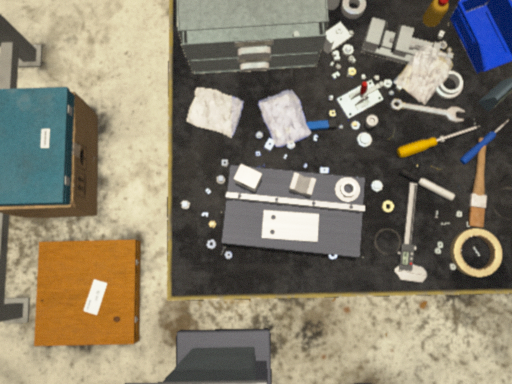

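View pics/scene0.png

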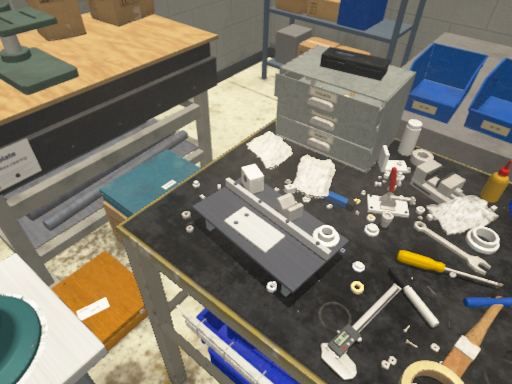

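Top view: the ledge spans about (222..365, 165..257), and the fence is the white line at row ~200. The white plate is at about (262..320, 209..242) with its holes at the left. I'll enlarge that area.

Run:
```python
from h import *
p=cv2.imread('pics/top0.png')[160:265,212:376]
cv2.imwrite('pics/crop0.png',cv2.resize(p,None,fx=4.8,fy=4.8,interpolation=cv2.INTER_CUBIC))
```

```text
(no output)
```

View pics/crop0.png

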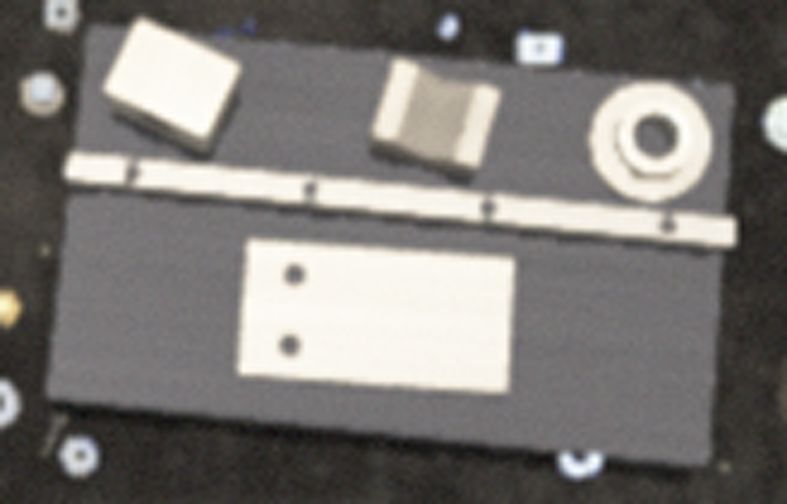

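The crop shows the ledge corners at (88,24), (735,84), (710,465) and (48,400). The plate corners are at (246,240), (514,257), (508,391) and (238,375), and the fence's near top edge runs (66,181) to (736,245).

```bash
cat >> h.py <<'E'
def fitrect(model,obs):  # 2D rigid fit
    m=np.array(model);o=np.array(obs);mc=m.mean(0);oc=o.mean(0);a=m-mc;b=o-oc
    th=np.arctan2((a[:,0]*b[:,1]-a[:,1]*b[:,0]).sum(),(a*b).sum())
    R=np.array([[np.cos(th),-np.sin(th)],[np.sin(th),np.cos(th)]]); t=oc-R@mc
    return th,R,t,np.abs((R@m.T).T+t-o).max()
def crop2w(uv,z,off=(212,160),s=4.8):
    return px2w('top',[(uv[0]+.5)/s-.5+off[0],(uv[1]+.5)/s-.5+off[1]],z=z)[:2]
E
python3 - <<'E'
from h import *
L=[crop2w(u,.05) for u in [(88,24),(735,84),(710,465),(48,400)]]
th,R,t,e=fitrect([(.12,.15),(.12,-.15),(-.055,-.15),(-.055,.15)],L)
print('ledge',th,t,e)
P=[crop2w(u,.056) for u in [(246,240),(514,257),(508,391),(238,375)]]
tp,Rp,tpp,ep=fitrect([(.03,.06),(.03,-.06),(-.03,-.06),(-.03,.06)],P)
print('plate',tp,tpp,ep,'in ledge',tp-th,R.T@(tpp-t))
for u in P: print('corner L',R.T@(u-t), 'w',u)
for u in [(66,181),(736,245)]: print('fence',R.T@(crop2w(u,.072)-t))
np.savez('l.npz',th=th,R=R,t=t)
d=np.load('pics/top0.npy')
for u in [(290,225),(240,225),(340,235)]: print(px2w('top',u,d=d[u[1],u[0]]))
w=lambda x,y:R@np.array([x,y])+t
for q in [(-.075,.05),(-.075,-.06),(.013,-.12),(.013,.0),(-.02,-.1)]: print(q,w(*q))
E
```

```text
ledge -0.12026050231963828 [ 0.48939771 -0.22443161] 0.0003789708455412266
plate -0.0851624427933272 [ 0.48707782 -0.21884069] 0.0008974586127419304 in ledge 0.03509805952631108 [-0.00297389  0.00527222]
corner L [0.02557068 0.06714149] w [ 0.52283872 -0.16084279]
corner L [ 0.02949572 -0.05449585] w [ 0.51214249 -0.28207248]
corner L [-0.03115649 -0.05646705] w [ 0.45169185 -0.27675295]
corner L [-0.03580546  0.06491029] w [ 0.4616382  -0.15569452]
fence [0.04244943 0.15024955]
fence [ 0.04228544 -0.15066441]
[ 0.48789463 -0.21895904  0.0546419 ]
[ 0.49093127 -0.1100256   0.04953409]
[ 0.46387207 -0.32644343  0.05240908]
(-0.075, 0.05) [ 0.42093795 -0.16579492]
(-0.075, -0.06) [ 0.40774116 -0.27500044]
(0.013, -0.12) [ 0.48790732 -0.34512452]
(0.013, 0.0) [ 0.50230382 -0.22599123]
(-0.02, -0.1) [ 0.45754508 -0.32130993]
```

Run:
```python
from h import *
d=np.load('pics/top0.npy')
c=bot.get_calibration('top');K=c['K'];R=cv2.Rodrigues(np.array(c['rvec'],float))[0];t=np.array(c['tvec'],float).ravel()
v,u=np.mgrid[:384,:512]; X=np.stack([(u-K[0][2])/K[0][0]*d,(v-K[1][2])/K[1][1]*d,d],-1)-t; W=X@R; W[d==0]=np.nan
for x in np.arange(.0,1.0,.1):
  print('%.1f'%x,end=': ')
  for y in np.arange(.6,-.7,-.1):
    m=(abs(W[...,0]-x-.05)<.05)&(abs(W[...,1]-y+.05)<.05)
    print('%.2f'%W[m][:,2].max() if m.any() else '  - ',end=' ')
  print()
l=np.load('l.npz')
print(l['R']@[-.003,-.1]+l['t'])
```

```text
0.0: -0.88 -0.88 -0.88 -0.89 -0.79   -    -  -0.29 -0.88 -0.88 -0.88 -0.88 -0.88 
0.1: -0.79 -0.79 -0.79 -0.88 -0.01 -0.01 0.00 0.00 -0.88 -0.88 -0.88 -0.88 -0.88 
0.2: -0.79 -0.79 -0.79 -0.88 -0.89 -0.89 -0.88 -0.88 -0.88 -0.88 -0.88 -0.88 -0.88 
0.3: -0.79 -0.79 -0.79 -0.88   -  0.01 0.01 0.01 0.01 0.01 0.02 0.03 0.03 
0.4: -0.79 -0.79 -0.79 -0.88   -  0.01 0.06 0.06 0.06 0.06 0.02 0.03 0.03 
0.5: -0.79 -0.79 -0.79 -0.88   -  0.02 0.08 0.10 0.09 0.08 0.02 0.02 0.02 
0.6: -0.53 -0.88 -0.88 -0.88   -  0.01 0.06 0.10 0.06 0.05 0.03 0.03 0.02 
0.7: -0.53 -0.88 -0.88 -0.88   -  0.04 0.06 0.06 0.06 0.13 0.05 0.05 0.07 
0.8: -0.53 -0.88 -0.88 -0.88   -  0.22 0.22 0.22 0.22 0.02 0.07 0.07 0.08 
0.9: -0.53 -0.88 -0.88 -0.88   -  0.22 0.22 0.22 0.22 0.06 0.07 0.10 0.08 
[ 0.4744223  -0.32334944]
```

Call:
step_arm(slide=[[0.6,-0.8,0],[1.2,-1.6,0],[1.8,-2.4,0],[2.4,-3.2,0],[3.0,-4.0,0]], delta_rot=[[0,0,0.72],[0,0,1.44],[0,0,2.16],[0,0,2.88],[0,0,3.6]], grip=[0,0,0,0,0], newtons=20)

```text
time: 0.52
eef_pos: [0.3944, 0.4277, 0.2142]
tcp_rot: [-0.0, 0.059, 0.998, -0.0]
wrist_force: [0.7, 0.1, -0.6]
grip_width: 0.061
grip_force: 0.0
```

Call:
step_arm(slide=[[0.4,-0.9,0],[0.8,-1.8,0],[1.2,-2.7,0],[1.6,-3.6,0],[2.0,-4.5,0]], delta_rot=[[0,0,0],[0,0,0],[0,0,0],[0,0,0],[0,0,0]], grip=[0,0,0,0,0])

```text
time: 0.93
eef_pos: [0.4741, 0.2475, 0.2144]
tcp_rot: [-0.0, 0.06, 0.998, -0.0]
wrist_force: [0.9, 0.9, 0.3]
grip_width: 0.0268
grip_force: 0.0
```

Call:
step_arm(slide=[[0,-1,0],[0,-2,0],[0,-3,0],[0,-4,0],[0,-5,0]], delta_rot=[[0,0,0],[0,0,0],[0,0,0],[0,0,0],[0,0,0]], grip=[0,0,0,0,0])

```text
time: 1.35
eef_pos: [0.4732, 0.0475, 0.2145]
tcp_rot: [-0.0, 0.06, 0.998, 0.0]
wrist_force: [1.1, 0.2, -0.7]
grip_width: 0.0003
grip_force: 0.0
```

Call:
step_arm(slide=[[0,-1,0],[0,-2,0],[0,-3,0],[0,-4,0],[0,-5,0]], delta_rot=[[0,0,0],[0,0,0],[0,0,0],[0,0,0],[0,0,0]], grip=[0,0,0,0,0])

```text
time: 1.77
eef_pos: [0.4732, -0.1523, 0.2146]
tcp_rot: [0.0, 0.06, 0.998, 0.0]
wrist_force: [0.7, -0.4, -0.2]
grip_width: 0.0009
grip_force: 0.0
```

Call:
step_arm(slide=[[0,-1,0],[0,-2,0],[0,-3,0],[0,-4,-0.2],[0,-4.3,-1]], delta_rot=[[0,0,0],[0,0,0],[0,0,0],[0,0,0],[0,0,0]], grip=[0,0,0,0,0])

```text
time: 2.18
eef_pos: [0.475, -0.3314, 0.1785]
tcp_rot: [0.004, 0.064, 0.998, -0.004]
wrist_force: [0.7, -0.5, -0.7]
grip_width: 0.0004
grip_force: 0.0
```

Call:
step_arm(slide=[[0,0,-0.8],[0,0,-1.6],[0,0,-2.2],[0,0,-2.5],[0,0,-2.5]], delta_rot=[[0,0,0],[0,0,0],[0,0,0],[0,0,0],[0,0,0]], grip=[0,0,0,0,0])

```text
time: 2.6
eef_pos: [0.472, -0.3213, 0.0718]
tcp_rot: [-0.003, 0.06, 0.998, 0.001]
wrist_force: [-0.1, 0.3, 0.6]
grip_width: 0.0001
grip_force: 0.0
```

Run:
```python
from h import *
p,d=snap('top','top1'); s=bot.state();l=np.load('l.npz')
print(s['time'],s['eef_pos'],s['tcp_rot'],l['R'].T@(np.array(s['eef_pos'])[:2]-l['t']))
p,d=snap('scene','scene1')
cv2.imwrite('pics/scene1c.png',cv2.resize(p[130:320,160:370,::-1],None,fx=3,fy=3,interpolation=cv2.INTER_CUBIC))
```

```text
2.65 [ 0.47318191 -0.32215278  0.07373467] [-1.14623452e-03  6.03311558e-02  9.98177661e-01  4.40993974e-04] [-0.00437499 -0.09896079]
```

View pics/scene1c.png

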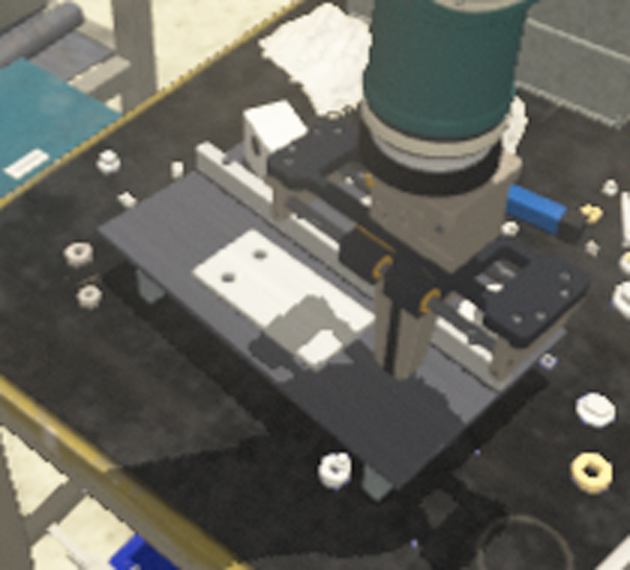

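The finger pair is down behind the plate's rear edge (crop about (395,365)), still 24 mm above the ledge. I'll lower it and start the push along the ledge.

Call:
step_arm(slide=[[0.02,0,-0.2],[0.04,0,-0.4],[0.04,0,-0.53],[0.04,0,-0.53],[0.04,0,-0.53]], delta_rot=[[0,0,0],[0,0,0],[0,0,0],[0,0,0],[0,0,0]], grip=[0,0,0,0,0])

```text
time: 3.12
eef_pos: [0.4754, -0.3224, 0.0533]
tcp_rot: [-0.0, 0.06, 0.998, 0.0]
wrist_force: [-0.5, -0.4, -0.1]
grip_width: 0.0001
grip_force: 0.0
```

Call:
step_arm(slide=[[0.024,0.2,0],[0.048,0.4,0],[0.06,0.5,0],[0.072,0.6,0],[0.084,0.7,0]], delta_rot=[[0,0,0],[0,0,0],[0,0,0],[0,0,0],[0,0,0]], grip=[0,0,0,0,0])

```text
time: 3.53
eef_pos: [0.4791, -0.2937, 0.0536]
tcp_rot: [0.0, 0.06, 0.998, 0.0]
wrist_force: [0.1, -0.2, -0.7]
grip_width: 0.0002
grip_force: 0.0
```

Call:
step_arm(slide=[[0.018,0.15,-0.025],[0.036,0.3,-0.025],[0.054,0.45,-0.025],[0.072,0.6,-0.025],[0.09,0.75,-0.025]], delta_rot=[[0,0,0],[0,0,0],[0,0,0],[0,0,0],[0,0,0]], grip=[0,0,0,0,0])

```text
time: 3.95
eef_pos: [0.4826, -0.2644, 0.0526]
tcp_rot: [0.0, 0.06, 0.998, -0.0]
wrist_force: [-0.0, -3.6, 1.3]
grip_width: 0.0
grip_force: 1.6
```

Run:
```python
from h import *
s=bot.state();l=np.load('l.npz')
print(s['eef_pos'],l['R'].T@(np.array(s['eef_pos'])[:2]-l['t']),s['wrist_force'])
p,d=snap('scene','scene2')
cv2.imwrite('pics/scene2c.png',cv2.resize(p[170:290,180:360,::-1],None,fx=4,fy=4,interpolation=cv2.INTER_CUBIC))
```

```text
[ 0.48264258 -0.26437075  0.05264215] [-0.00191481 -0.0404611 ] [-0.0371395  -3.55352482  1.28005043]
```

View pics/scene2c.png

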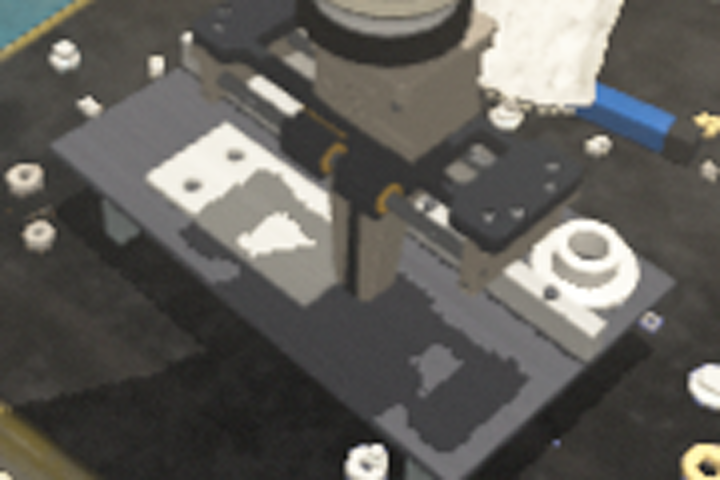

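The fingers now bear on the plate's rear edge with 3.6 N. The holes are at crop (235,155) and (192,186), and the near rear corner is at (305,305).

Run:
```python
from h import *
l=np.load('l.npz')
for u in [(235,155),(192,186),(305,305),(232,123),(147,177)]:
    w=px2w('scene',[(u[0]+.5)/4-.5+180,(u[1]+.5)/4-.5+170],z=.056)[:2]; print(l['R'].T@(w-l['t']))
```

```text
[0.00946533 0.06509564]
[-0.02315472  0.06367241]
[-0.03647298 -0.03588698]
[0.02540908 0.08487034]
[-0.03630241  0.08533772]
```

Call:
step_arm(slide=[[0.014,0.2,0],[0.028,0.4,0],[0.042,0.6,0],[0.056,0.8,0],[0.07,1.0,0]], delta_rot=[[0,0,0],[0,0,0],[0,0,0],[0,0,0],[0,0,0]], grip=[0,0,0,0,0])

```text
time: 4.42
eef_pos: [0.4854, -0.2238, 0.0525]
tcp_rot: [0.0, 0.06, 0.998, -0.0]
wrist_force: [-0.5, -3.4, 2.8]
grip_width: 0.0006
grip_force: 2.3
```

Call:
step_arm(slide=[[0.02,0.2,0],[0.04,0.4,0],[0.06,0.6,0],[0.08,0.8,0],[0.1,1.0,0]], delta_rot=[[0,0,0],[0,0,0],[0,0,0],[0,0,0],[0,0,0]], grip=[0,0,0,0,0])

```text
time: 4.83
eef_pos: [0.4893, -0.1839, 0.0525]
tcp_rot: [0.0, 0.06, 0.998, -0.0]
wrist_force: [0.2, -4.0, 4.1]
grip_width: 0.0005
grip_force: 2.9
```

Call:
step_arm(slide=[[0.018,0.15,0],[0.03,0.25,0],[0.042,0.35,0],[0.048,0.4,0],[0.048,0.4,0]], delta_rot=[[0,0,0],[0,0,0],[0,0,0],[0,0,0],[0,0,0]], grip=[0,0,0,0,0])

```text
time: 5.25
eef_pos: [0.4912, -0.168, 0.0524]
tcp_rot: [-0.0, 0.06, 0.998, 0.0]
wrist_force: [0.7, -2.4, 4.6]
grip_width: 0.0004
grip_force: 2.4
```

Run:
```python
from h import *
s=bot.state();l=np.load('l.npz')
print(s['eef_pos'],l['R'].T@(np.array(s['eef_pos'])[:2]-l['t']),s['wrist_force'])
p,d=snap('scene','scene3')
cv2.imwrite('pics/scene3c.png',cv2.resize(p[170:290,180:360,::-1],None,fx=4,fy=4,interpolation=cv2.INTER_CUBIC))
```

```text
[ 0.49120662 -0.16799462  0.05240207] [-0.00497495  0.05624638] [ 0.72811657 -2.41380634  4.5938881 ]
```

View pics/scene3c.png

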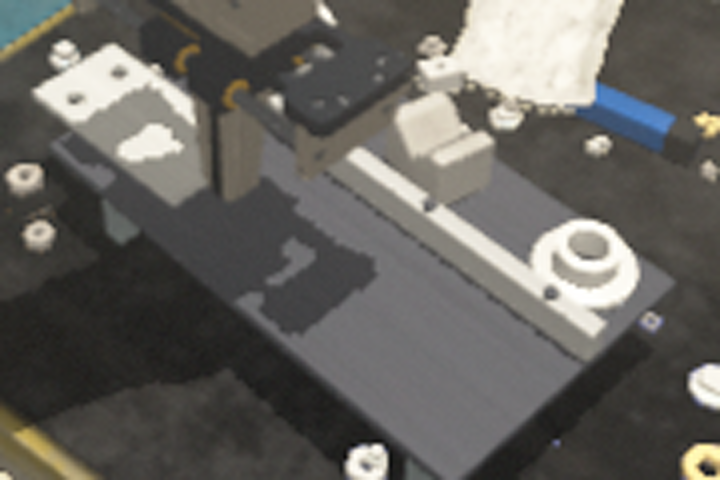

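The plate now overhangs the ledge's left end: leading corners at crop (112,43) and (33,92), holes at (120,73) and (75,98).

Run:
```python
from h import *
l=np.load('l.npz')
for u in [(120,73),(75,98),(178,205),(112,43),(33,92)]:
    w=px2w('scene',[(u[0]+.5)/4-.5+180,(u[1]+.5)/4-.5+170],z=.056)[:2]; print(l['R'].T@(w-l['t']))
```

```text
[0.00652698 0.16035064]
[-0.02564898  0.16133316]
[-0.03770729  0.05834712]
[0.02005801 0.18429508]
[-0.03993305  0.18173074]
```

Call:
step_arm(slide=[[0.006,0.05,0.015],[0.012,0.1,0.015],[0.018,0.15,0.015],[0.024,0.2,0.015],[0.028,0.23,0.015]], delta_rot=[[0,0,0],[0,0,0],[0,0,0],[0,0,0],[0,0,0]], grip=[0,0,0,0,0])

```text
time: 5.72
eef_pos: [0.4919, -0.1586, 0.0527]
tcp_rot: [-0.0, 0.06, 0.998, 0.0]
wrist_force: [-1.1, -1.4, 2.0]
grip_width: 0.0006
grip_force: 0.8
```

Call:
step_arm(slide=[[-0.024,-0.2,0],[-0.06,-0.5,0],[-0.06,-0.5,0.5],[-0.06,-0.5,1],[-0.06,-0.5,1]], delta_rot=[[0,0,0],[0,0,0],[0,0,0],[0,0,0],[0,0,0]], grip=[0,0,0,0,0])

```text
time: 6.13
eef_pos: [0.4914, -0.1814, 0.0957]
tcp_rot: [0.002, 0.061, 0.998, -0.0]
wrist_force: [1.1, -0.4, 0.7]
grip_width: 0.0001
grip_force: 0.0
```

Run:
```python
from h import *
l=np.load('l.npz');s=bot.state()
R,t=l['R'],l['t']
e=np.array(s['eef_pos']);print(e,R.T@(e[:2]-t),s['wrist_force'])
for q in [(-.075,.115),(-.06,.115),(-.027,.115)]:
    w=R@q+t; print(q,w,(w-e[:2])/.04)
```

```text
[ 0.49142927 -0.18140268  0.09574084] [-0.00314533  0.04296188] [ 1.11518071 -0.43671614  0.71855904]
(-0.075, 0.115) [ 0.42873605 -0.10126439] [-1.56733042  2.00345708]
(-0.06, 0.115) [ 0.44362771 -0.10306395] [-1.19503889  1.95846802]
(-0.027, 0.115) [ 0.47638937 -0.10702299] [-0.37599752  1.85949208]
```

Call:
step_arm(slide=[[-0.5,0.4,0],[-1.0,1.0,0],[-1.27,1.7,0],[-1.27,2.35,0],[-1.27,2.35,0]], delta_rot=[[0,0,0],[0,0,0],[0,0,0],[0,0,0],[0,0,0]], grip=[65,65,65,65,65])

```text
time: 6.55
eef_pos: [0.4378, -0.0812, 0.0923]
tcp_rot: [-0.001, 0.058, 0.998, 0.001]
wrist_force: [0.8, 0.1, 0.2]
grip_width: 0.0319
grip_force: 0.0
```

Call:
step_arm(slide=[[0,0,-0.4],[0,0,-0.8],[0,0,-1.06],[0,0,-1.06],[0,0,-1.06]], delta_rot=[[0,0,0],[0,0,0],[0,0,0],[0,0,0],[0,0,0]], grip=[65,65,65,65,65])

```text
time: 6.97
eef_pos: [0.4385, -0.086, 0.05]
tcp_rot: [-0.001, 0.061, 0.998, -0.0]
wrist_force: [-0.2, -0.2, 0.9]
grip_width: 0.06
grip_force: 0.0
```

Run:
```python
from h import *
s=bot.state();l=np.load('l.npz')
print(s['eef_pos'],l['R'].T@(np.array(s['eef_pos'])[:2]-l['t']),s['wrist_force'],s['grip_width'])
p,d=snap('scene','scene4')
cv2.imwrite('pics/scene4c.png',cv2.resize(p[150:270,160:340,::-1],None,fx=4,fy=4,interpolation=cv2.INTER_CUBIC))
```

```text
[ 0.43850828 -0.08602336  0.05002289] [-0.06712684  0.13130334] [-0.24957092 -0.20109021  0.88211704] 0.05999974917675882
```

View pics/scene4c.png

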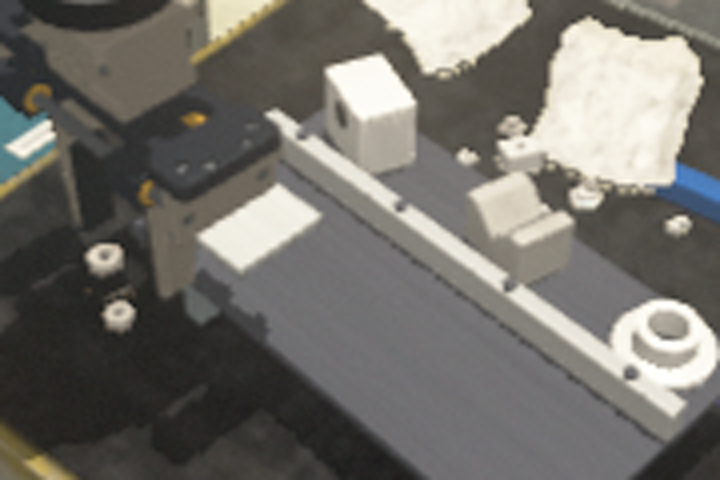

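The open fingers stand in front of the plate's near edge, just off the ledge. The near rear corner is at about (240,270), and the gap is small. I'll settle the arm and check the height.

Call:
step_arm(slide=[[0,0,0.02],[0,0,0.02]], delta_rot=[[0,0,0],[0,0,0]], grip=[65,65])

```text
time: 7.18
eef_pos: [0.4396, -0.0856, 0.0521]
tcp_rot: [0.001, 0.061, 0.998, 0.0]
wrist_force: [1.4, -0.7, 0.8]
grip_width: 0.0598
grip_force: 0.0
```

Call:
step_arm(slide=[[0.12,-0.014,0.02],[0.24,-0.029,0.02],[0.36,-0.043,0.02],[0.48,-0.058,0.02],[0.6,-0.072,0.02]], delta_rot=[[0,0,0],[0,0,0],[0,0,0],[0,0,0],[0,0,0]], grip=[65,65,65,65,65])

```text
time: 7.6
eef_pos: [0.4631, -0.0881, 0.0522]
tcp_rot: [-0.001, 0.06, 0.998, 0.0]
wrist_force: [-3.0, 0.6, 2.0]
grip_width: 0.0597
grip_force: 1.1
```

Call:
step_arm(slide=[[0.06,-0.007,0],[0.12,-0.014,0],[0.18,-0.022,0],[0.24,-0.029,0],[0.27,-0.032,0]], delta_rot=[[0,0,0],[0,0,0],[0,0,0],[0,0,0],[0,0,0]], grip=[65,65,65,65,65])

```text
time: 8.02
eef_pos: [0.4744, -0.0895, 0.0522]
tcp_rot: [0.0, 0.06, 0.998, -0.0]
wrist_force: [-0.1, -0.1, -0.9]
grip_width: 0.0596
grip_force: 0.3
```

Call:
step_arm(slide=[[0.03,-0.004,0],[0.06,-0.007,0],[0.09,-0.011,0],[0.12,-0.014,0],[0.12,-0.014,0]], delta_rot=[[0,0,0],[0,0,0],[0,0,0],[0,0,0],[0,0,0]], grip=[65,65,65,65,65])

```text
time: 8.43
eef_pos: [0.4776, -0.0899, 0.052]
tcp_rot: [-0.001, 0.06, 0.998, 0.0]
wrist_force: [-4.7, 0.8, 3.1]
grip_width: 0.0596
grip_force: 2.2
```

Call:
step_arm(slide=[[0.025,-0.003,0],[0.05,-0.006,0],[0.075,-0.009,0],[0.1,-0.012,0],[0.1,-0.012,0]], delta_rot=[[0,0,0],[0,0,0],[0,0,0],[0,0,0],[0,0,0]], grip=[65,65,65,65,65])

```text
time: 8.85
eef_pos: [0.4779, -0.0898, 0.0516]
tcp_rot: [-0.005, 0.06, 0.998, 0.001]
wrist_force: [-12.0, 2.9, 11.5]
grip_width: 0.0597
grip_force: 6.4
```

The fence has stopped the plate: 12 N, and the tool no longer advances. I'll back off, raise the hand and check.

Call:
step_arm(slide=[[-0.1,0.012,0.01],[-0.3,0.036,0.02],[-0.8,0.1,0.05],[-1.0,0.12,0.6],[-1.2,0.15,1.4]], delta_rot=[[0,0,0],[0,0,0],[0,0,0],[0,0,0],[0,0,0]], grip=[65,65,65,65,65])

```text
time: 9.27
eef_pos: [0.4324, -0.0844, 0.107]
tcp_rot: [-0.002, 0.06, 0.998, -0.0]
wrist_force: [-0.3, 0.2, 0.3]
grip_width: 0.06
grip_force: 0.0
```

Call:
step_arm(slide=[[0,0.8,0.6],[0,1.6,1.2],[0,2.5,1.5],[0,3.5,1.5],[0,4.5,1.5]], delta_rot=[[0,0,0],[0,0,0],[0,0,0],[0,0,0],[0,0,0]], grip=[65,65,65,65,65])

```text
time: 9.68
eef_pos: [0.4359, 0.0976, 0.17]
tcp_rot: [0.003, 0.061, 0.998, 0.001]
wrist_force: [1.1, 0.3, -0.1]
grip_width: 0.0596
grip_force: 0.0
```

Call:
step_arm(slide=[[0,1,0],[0,2,0],[0,3,0],[0,4,0],[0,5,0]], delta_rot=[[0,0,0],[0,0,0],[0,0,0],[0,0,0],[0,0,0]], grip=[65,65,65,65,65])

```text
time: 10.1
eef_pos: [0.4349, 0.298, 0.1687]
tcp_rot: [0.001, 0.06, 0.998, 0.001]
wrist_force: [1.7, -1.2, -0.2]
grip_width: 0.0596
grip_force: 0.0
```

Run:
```python
from h import *
s=bot.state();print(s['eef_pos'],s['wrist_force'])
p,d=snap('top','top5')
cv2.imwrite('pics/crop5.png',cv2.resize(p[160:265,212:376,::-1],None,fx=4.8,fy=4.8,interpolation=cv2.INTER_CUBIC))
```

```text
[0.43486157 0.29801764 0.16868287] [ 1.73456732 -1.16976571 -0.24640718]
```

View pics/crop5.png

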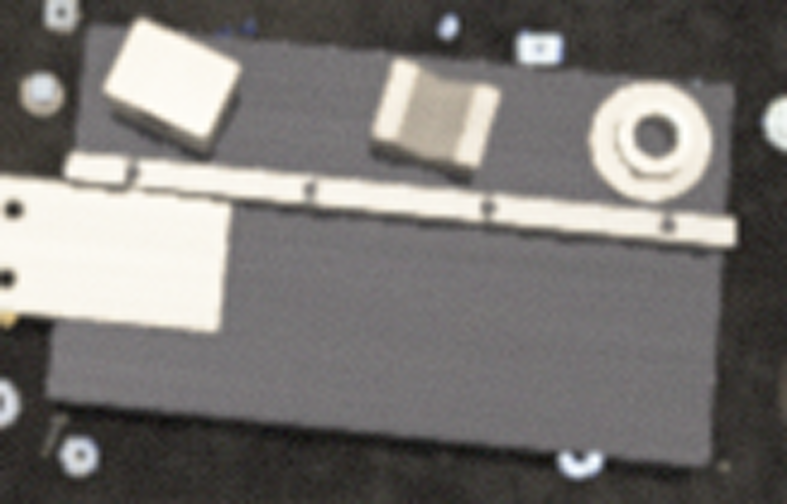

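The plate is flush with the fence and both holes are past the ledge end. The rear corners are at (231,203) and (219,331), the holes at (13,209) and (6,278), and the bystanders haven't moved. I'll check the numbers.

Run:
```python
from h import *
l=np.load('l.npz');R,t=l['R'],l['t']
P=[R.T@(crop2w(u,.056)-t) for u in [(231,203),(219,331),(13,209),(6,278)]]
th,r,c,e=fitrect([(.03,-.06),(-.03,-.06),(.016,.038),(-.016,.038)],P)
print(P,th,c,e,'front',r@[0,.06]+c,'far',r@[.03,.06]+c,r@[.03,-.06]+c)
```

```text
[array([0.04184117, 0.07556621]), array([-0.01687098,  0.07535805]), array([0.02956337, 0.17446141]), array([-0.00223159,  0.17412518])] -0.00870652053558516 [0.01317126 0.13587729] 0.0008065725778569552 front [0.01369365 0.19587502] far [0.04369251 0.19561383] [0.04264774 0.07561838]
```

Overhang is 46 mm (27 to 60 allowed), and both far corners are within about 1 mm of the fence. Settling the arm, then handing in.

Call:
step_arm(slide=[[0,0,0],[0,0,0],[0,0,0]], delta_rot=[[0,0,0],[0,0,0],[0,0,0]], grip=[65,65,65])

```text
time: 10.4
eef_pos: [0.435, 0.2942, 0.1682]
tcp_rot: [0.0, 0.061, 0.998, -0.0]
wrist_force: [0.4, -0.6, -0.2]
grip_width: 0.0598
grip_force: 0.0
```

```bash
python3 -c "
from bench import bot
print(bot.hand_in())"
```

```text
the job is handed in; nothing more can be done
None
```

The job is handed in (no verdict was returned): the last camera check showed the plate flush with the fence to within about 1 mm and overhanging the left end by about 46 mm, with the three loose parts unmoved and the hand clear.

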